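# Flag the tired foot of the cable winder

### The arm

A 6-joint arm with a two-finger parallel gripper is mounted at the origin on the work surface. World frame = base frame: x ahead of the robot, y to its left, z up, the work surface at z = 0. Lengths are in m, angles in rad, forces in N, time in s.
With the tool pointing down it reaches from about 0.25 to 0.775 m from the base axis. Payload 4 kg.
Tool frame: the origin (TCP) lies at the very end of the fingers, on their centre line; the grasp point (between the pads) lies 19 mm behind it; x points along the fingers, y is the direction in which the jaws open and shut, and the axes are right-handed (so a half turn about x gives the same grasp; the last joint's range is limited). The gripper opens to 94 mm and grips with 3 to 60 N. Pads are 16 mm wide; open, the fingers measure 119 mm over their backs; the gripper's body (75 mm by 177 mm) begins 78 mm behind the grasp point.
Start: joints at [-1.291, 0.087, 1.371, -0, 1.684, -0.103], TCP at [0.205, -0.51, 0.172] pointing down, gripper open.
Joint ranges: [-3.1, 3.1], [-0.76, 2.03], [0.27, 2.55], [-1.08, 4.22], [0.17, 2.65], [-2.57, 2.57]. Speed limits (rad/s): [2.79, 2.79, 3.14, 3.14, 3.14, 3.14].

### API

Orientations are given as [roll, pitch, yaw] about the fixed x, y, z axes, in that order (R = Rz(yaw) Ry(pitch) Rx(roll)).
In Python, from bench import robot gives the robot as it stands.
- The arm moves only by the tool carry_out, never from a script. Its argument "targets" is a list of rows, each a list of 5 numbers: the closure, from 0 (fully open) to 1 (shut), then the shift along the tool's x, y, z in cm, then the turn about the tool's x in degrees. In form: [[fingers, tx, ty, tz, turn], ...]. A call has 1 to 20 rows; each row shifts and turns the commanded pose from where the row before left it, along the tool's axes as they then stand; what a row does not reach is not made up. A row lasts 1/10 s, in which the tool goes at most 50 mm and 8.59 degrees, less where a joint would pass 70% of its speed; a pose out of reach is approached as far as the arm can. A call is refused whole if a number of a shift passes 5 or a number of a turn 8.59, either way. A call with a gripper value outside its range is refused whole. The fingers move at their own pace and stop on an object; the grip force is fixed at half the most. Time passes only in rows, so rows that do not move let the fingers close. It gives the time, the measured TCP pose, the force and the opening at its end, in the units of the state.
- robot.get_obs(): the state, without advancing time (a new reading comes with each control period).
- robot.snapshot(name): name is "scene" or "top" or "wrist"; returns a dict with "image" (384x512x3 uint8, red, green, blue), "camera_matrix" (3x3 intrinsics, pixels), "pose" (4x4, takes a point from camera to world coordinates). Camera axes: x right, y up, looking along -z (the intrinsics and any distortion apply to the point x, -y, -z); pixel columns grow to the right and rows downward; lengths in m; the calibration is good to about 2 mm. A picture is of the moment at which its call begins. There is no depth.
- robot.close_job(): hands the job in, once; it reports no verdict.
The state is a dict: "time": time; "joint_positions": joint angles; "qvel": joint speeds; "joint_torque": joint torques, N m; "tool_pos": TCP position; "ee_rot": TCP orientation; "wrist_force": force on the tool from outside, world axes, zero at the start; "wrist_torque": the same for the moment, N m; "width": finger opening in m.
Only numpy, scipy, OpenCV 4.12 (cv2) and the standard library are available. Lean on these libraries where they do the work, as an engineer would, in place of code of your own. Each camera call takes 0.05 s, during which the arm holds its last target. There are 200 camera calls.

### The job

Three spring feet of the cable winder stand in a row, each on a test stand with a tag: press each rubber pad well down with a fingertip, one after the other from the left end of the row to the right (as the robot sees it, left is +y), to find the softest. Then push down the aluminium tag on the softest foot's stand, all the way, leaving the other two tags up, and come away. Do it all by touch: pick nothing up, keep the feet standing where they are, and leave the other things on the bench alone.

Things in the scene. Friction and masses are not known exactly. Their poses are not given: they have to be found in the camera images.
- stand_left: Test stand at the left end (+y) of the row of three along y (about 0.23 m apart), fixed, turned up to 0.35 rad. Dark steel plate 150 (x) by 76 (y) by 10 mm, origin at the centre of its underside. A loose spring foot (0.4 kg; round black rubber pad on a steel coil spring) stands on it at x = +35 mm; at x = -42 mm a grey block (30 by 34 mm, top at 40 mm) with the tag standing in it.
- left_pad (a point): Point fixed to the left stand: the centre of the flat top (54 mm across) of its foot's pad when not pressed, 70 mm above the bench. A push of about 0.3 N starts the pad; its stop is 12 mm down; it springs back. The three springs lie between 0.25 and 1.0 N/mm; the softest, on any of the stands, is less than half as stiff as either other.
- left_tag (a point): Centre of the flat top of the left stand's aluminium tag, a T-shaped tab whose top is 22 (x of the stand) by 40 (y) by 8 mm; 62 mm above the bench when up, 48 mm when fully down; moves with the tag. 77 mm from the pad's centre.
- tag_left (a joint): How far the left stand's tag is pushed down, m: 0 up, 0.014 fully down. It slides straight down against about 2.5 N of friction and stays where it is left.
- stand_middle: Test stand at the middle of the row of three along y (about 0.23 m apart), fixed, turned up to 0.35 rad. Dark steel plate 150 (x) by 76 (y) by 10 mm, origin at the centre of its underside. A loose spring foot (0.4 kg; round black rubber pad on a steel coil spring) stands on it at x = +35 mm; at x = -42 mm a grey block (30 by 34 mm, top at 40 mm) with the tag standing in it.
- middle_pad (a point): Point fixed to the middle stand: the centre of the flat top (54 mm across) of its foot's pad when not pressed, 70 mm above the bench. A push of about 0.3 N starts the pad; its stop is 12 mm down; it springs back. The three springs lie between 0.25 and 1.0 N/mm; the softest, on any of the stands, is less than half as stiff as either other.
- middle_tag (a point): Centre of the flat top of the middle stand's aluminium tag, a T-shaped tab whose top is 22 (x of the stand) by 40 (y) by 8 mm; 62 mm above the bench when up, 48 mm when fully down; moves with the tag. 77 mm from the pad's centre.
- tag_middle (a joint): How far the middle stand's tag is pushed down, m: 0 up, 0.014 fully down. It slides straight down against about 2.5 N of friction and stays where it is left.
- stand_right: Test stand at the right end (-y) of the row of three along y (about 0.23 m apart), fixed, turned up to 0.35 rad. Dark steel plate 150 (x) by 76 (y) by 10 mm, origin at the centre of its underside. A loose spring foot (0.4 kg; round black rubber pad on a steel coil spring) stands on it at x = +35 mm; at x = -42 mm a grey block (30 by 34 mm, top at 40 mm) with the tag standing in it.
- right_pad (a point): Point fixed to the right stand: the centre of the flat top (54 mm across) of its foot's pad when not pressed, 70 mm above the bench. A push of about 0.3 N starts the pad; its stop is 12 mm down; it springs back. The three springs lie between 0.25 and 1.0 N/mm; the softest, on any of the stands, is less than half as stiff as either other.
- right_tag (a point): Centre of the flat top of the right stand's aluminium tag, a T-shaped tab whose top is 22 (x of the stand) by 40 (y) by 8 mm; 62 mm above the bench when up, 48 mm when fully down; moves with the tag. 77 mm from the pad's centre.
- tag_right (a joint): How far the right stand's tag is pushed down, m: 0 up, 0.014 fully down. It slides straight down against about 2.5 N of friction and stays where it is left.
- pad_1 (a joint): How far the pad of spring foot 1 is pressed down, m: 0 at rest, 0.012 at its stop. The three feet look alike; which stand foot 1 is on changes from run to run and is not told: only pressing shows it.
- pad_2 (a joint): How far the pad of spring foot 2 is pressed down, m: 0 at rest, 0.012 at its stop. The three feet look alike; which stand foot 2 is on changes from run to run and is not told: only pressing shows it.
- pad_3 (a joint): How far the pad of spring foot 3 is pressed down, m: 0 at rest, 0.012 at its stop. The three feet look alike; which stand foot 3 is on changes from run to run and is not told: only pressing shows it.
- spool: Bystander, loose: empty white plastic spool, 38 mm across, 46 mm tall. Origin at the centre of its underside. To be left alone.
- gland: Bystander, loose: brass cable gland, 34 mm across, 36 mm tall. Origin at the centre of its underside. To be left alone.
- breaker: Bystander, loose: white circuit breaker standing up, 68 by 18 mm, 72 mm tall. Origin at the centre of its underside. To be left alone.
- round_box: Bystander, loose: grey round plastic box, 38 mm across, 34 mm tall. Origin at the centre of its underside. To be left alone.
- carton: Bystander, loose: small cardboard carton, 90 by 70 by 60 mm tall. Origin at the centre of its underside. To be left alone.
- socket: Bystander, loose: white wall socket, 90 by 70 by 38 mm tall. Origin at the centre of its underside. To be left alone.
- screwdriver: Bystander, loose: screwdriver lying down behind the row, handle black. Origin on it. To be left alone.
Not all that is in view belongs to the job. What is shaped like the part that bears pad_1 but pink or purple is not meant.

How it is judged:
On the way, in this order (a step that is already met when the one before it is completed fails the run):
1. the pad on the left stand is pressed down by the fingers, 2 mm or more (((horizontal distance between foot_1 and left_pad below 0.03 m and value of joint pad_1 above 0.002 m and contact force between the fingers and foot_1 above 0.5 N) or (horizontal distance between foot_2 and left_pad below 0.03 m and value of joint pad_2 above 0.002 m and contact force between the fingers and foot_2 above 0.5 N) or (horizontal distance between foot_3 and left_pad below 0.03 m and value of joint pad_3 above 0.002 m and contact force between the fingers and foot_3 above 0.5 N))), for 0.1 s.
2. the pad on the middle stand is pressed down by the fingers, 2 mm or more (((horizontal distance between foot_1 and middle_pad below 0.03 m and value of joint pad_1 above 0.002 m and contact force between the fingers and foot_1 above 0.5 N) or (horizontal distance between foot_2 and middle_pad below 0.03 m and value of joint pad_2 above 0.002 m and contact force between the fingers and foot_2 above 0.5 N) or (horizontal distance between foot_3 and middle_pad below 0.03 m and value of joint pad_3 above 0.002 m and contact force between the fingers and foot_3 above 0.5 N))), for 0.1 s.
3. the pad on the right stand is pressed down by the fingers, 2 mm or more (((horizontal distance between foot_1 and right_pad below 0.03 m and value of joint pad_1 above 0.002 m and contact force between the fingers and foot_1 above 0.5 N) or (horizontal distance between foot_2 and right_pad below 0.03 m and value of joint pad_2 above 0.002 m and contact force between the fingers and foot_2 above 0.5 N) or (horizontal distance between foot_3 and right_pad below 0.03 m and value of joint pad_3 above 0.002 m and contact force between the fingers and foot_3 above 0.5 N))), for 0.1 s.
4. only then, the tag on the softest foot's stand is pushed down (((value of joint tag_left above 0.0115 m and horizontal distance between foot_2 and left_pad below 0.03 m) or (value of joint tag_middle above 0.0115 m and horizontal distance between foot_2 and middle_pad below 0.03 m) or (value of joint tag_right above 0.0115 m and horizontal distance between foot_2 and right_pad below 0.03 m))), for 0.1 s.
At the end, for the whole second after the job is handed in: The tag on the softest foot's stand is down (11.5 mm or more of 14), the other two tags are up (within 3 mm), all pads have sprung back, and the three feet stand upright, at rest, within 15 mm of where they were (((value of joint tag_left above 0.0115 m and horizontal distance between foot_2 and left_pad below 0.03 m and value of joint each of tag_middle, tag_right below 0.003 m) or (value of joint tag_middle above 0.0115 m and horizontal distance between foot_2 and middle_pad below 0.03 m and value of joint each of tag_left, tag_right below 0.003 m) or (value of joint tag_right above 0.0115 m and horizontal distance between foot_2 and right_pad below 0.03 m and value of joint each of tag_left, tag_middle below 0.003 m)) and value of joint each of pad_1, pad_2, pad_3 below 0.0015 m and distance of each of foot_1, foot_2, foot_3 from where it was at the start of the episode below 0.015 m and angle between each of foot_1, foot_2, foot_3's own z axis and vertical below 0.05 rad and linear speed of each of foot_1, foot_2, foot_3 below 0.02 m/s); the robot touches nothing.
It fails at once if the tag of a stand whose foot is not the softest is pushed down (over 4 mm) ((value of joint tag_left above 0.004 m and horizontal distance between foot_2 and left_pad above 0.03 m) or (value of joint tag_middle above 0.004 m and horizontal distance between foot_2 and middle_pad above 0.03 m) or (value of joint tag_right above 0.004 m and horizontal distance between foot_2 and right_pad above 0.03 m)).
It fails at once if a foot is lifted (over 8 mm), tipped or shoved (over 20 mm) (height (world z) of any of foot_1, foot_2, foot_3 above 0.018 m or angle between any of foot_1, foot_2, foot_3's own z axis and vertical above 0.2 rad or distance of any of foot_1, foot_2, foot_3 from where it was at the start of the episode above 0.02 m).
It fails at once if one of the other things is moved (over 20 mm) (distance of any of spool, gland, breaker, round_box, carton, socket, screwdriver from where it was at the start of the episode above 0.02 m).
It also fails if it takes over 48 s, if anything falls off the work surface, if the arm or the gripper's body presses on something with over 40 N, if the wrist force passes 120 N, or if a joint passes its speed limit or range.

## Working session

There is one attempt and no reset: what is moved stays moved. The work goes in short steps, Python scripts to look and compute and a tool call to move; the robot and the scene stay as the last step left them, time stands still between calls to the robot, and variables do not carry over. Pictures are saved under pics/ and viewed, about 8 in all and at most 12, crops included, and the job is handed in when it is done.

Besides the shell and the picture viewer there is one more tool, called as name(argument=value, ...), one argument or row to a line, values as JSON. carry_out: Moves the arm, as the interface text tells. Its arguments: {"type":"object","properties":{"targets":{"type":"array","items":{"type":"array","items":{"type":"number"}}}},"required":["targets"]}

```bash
ls; mkdir -p pics; cat > h.py <<'E'
import numpy as np, cv2, pickle
from bench import robot
def snap(n,tag):
    s=robot.snapshot(n); cv2.imwrite(f'pics/{tag}.png',s['image'][...,::-1]); pickle.dump(s,open(f'pics/{tag}.pkl','wb')); return s
def load(tag): return pickle.load(open(f'pics/{tag}.pkl','rb'))
def ray(s,u,v,z):
    K=np.array(s['camera_matrix']);P=np.array(s['pose'])
    d=np.linalg.inv(K)@[u,v,1]; d=P[:3,:3]@[d[0],-d[1],-d[2]]; o=P[:3,3]
    return o+d*(z-o[2])/d[2]
def proj(s,p):
    K=np.array(s['camera_matrix']);P=np.array(s['pose'])
    c=P[:3,:3].T@(np.array(p)-P[:3,3]); q=K@[c[0],-c[1],-c[2]]; return q[:2]/q[2]
E
python3 - <<'E'
from h import *
o=robot.get_obs(); print(o)
a=snap('scene','s0');b=snap('top','t0')
print(a.keys()); print(b['pose'],b['camera_matrix'],a['pose'])
E
```

```text
pics
{'time': 0.0, 'joint_positions': array([-1.29109864e+00,  8.79710923e-02,  1.37225331e+00, -3.73707195e-05,
        1.68360291e+00, -1.03076059e-01]), 'qvel': array([-0.00056138, -0.00019976, -0.00187373,  0.00176193, -0.00019147,
       -0.00151451]), 'joint_torque': array([ 4.36791424e-04, -3.40173376e+01, -3.02430689e+01,  7.19442498e-02,
        3.29017255e-02, -2.00842201e-04]), 'tool_pos': array([ 0.20524242, -0.50959266,  0.17089596]), 'ee_rot': array([-1.6572528 ,  1.56856136,  1.86710943]), 'wrist_force': array([ 1.08735157, -0.50232466, -0.26493019]), 'wrist_torque': array([-0.0034184 ,  0.02023157, -0.00918897]), 'width': 0.09443108845231618}
dict_keys(['image', 'camera_matrix', 'pose'])
[[-0.02103152  0.99585445 -0.08849625  0.47645614]
 [-0.99965188 -0.01953587  0.01773318  0.05529411]
 [ 0.01593081  0.0888384   0.99591864  1.80140371]
 [ 0.          0.          0.          1.        ]] [[492.34101716   0.         249.72487716]
 [  0.         492.34101716 189.45777602]
 [  0.           0.           1.        ]] [[-0.83959295 -0.46724757  0.27706207  0.93336013]
 [ 0.54319128 -0.72701441  0.41999201  0.49890995]
 [ 0.00518788  0.50312003  0.86420097  0.99110525]
 [ 0.          0.          0.          1.        ]]
```

View pics/t0.png

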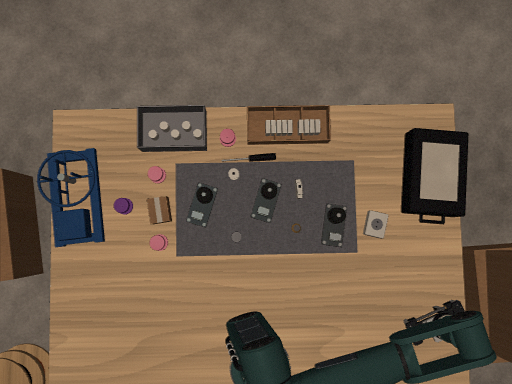

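View pics/s0.png

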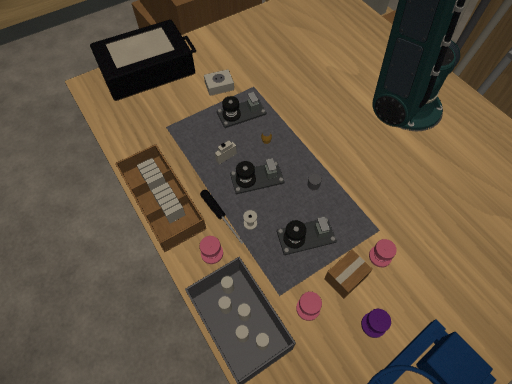

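Top view (up = +x, left = +y): candidate pads are the black pads at (204,191), (269,187) and (337,214), each with a grey tag just below at (196,216), (261,213) and (336,237). The look-alikes are pink at (228,136), (156,173) and (158,242), and purple at (123,205); I exclude these by colour. Next is one close crop with the measurements.

```bash
cat > m.py <<'E'
from h import *
s=load('t0'); im=s['image']; g=cv2.cvtColor(im,cv2.COLOR_RGB2GRAY)
x0,y0=180,165; c=im[y0:y0+90,x0:x0+180]; c=cv2.resize(c,None,fx=4.4,fy=4.4,interpolation=cv2.INTER_CUBIC)
G=cv2.resize(g,None,fx=4,fy=4,interpolation=cv2.INTER_CUBIC)
def near(mask,u,v,z,n):
    N,l,st,ce=cv2.connectedComponentsWithStats(mask.astype(np.uint8))
    out=[]
    for i in range(1,N):
        q=(ce[i]+.5)/4-.5
        if st[i,4]>200 and np.hypot(q[0]-u,q[1]-v)<14:
            p=ray(s,*q,z); r=cv2.minAreaRect(np.argwhere(l==i)[:,::-1].astype(np.float32))
            out.append(p); print(n,q.round(1),p.round(4),'area',st[i,4]/16,np.array(r[1])/4,r[2])
            cv2.circle(c,tuple(int(k) for k in ((q-[x0,y0]+.5)*4.4)),2,(255,0,0) if n=='pad' else (0,255,0),-1)
    return out
for P,T in [((204,191),(196,216)),((269,187),(261,213)),((337,214),(336,237))]:
    near(G<28,*P,.07,'pad'); near(G>110,*T,.062,'tag')
cv2.imwrite('pics/c0.png',c[...,::-1])
for u,v in ((204,191),(196,216),(200,203),(185,200),(190,220)): print(u,v,im[v,u])
E
python3 m.py
```

```text
pad [204.3 194.9] [0.6141 0.1849 0.07  ] area 184.6875 [16.34170151 16.13799477] 84.80557250976562
tag [196.8 214.8] [0.5451 0.2127 0.062 ] area 64.75 [11.17886066  6.7500267 ] 15.068489074707031
pad [268.7 190.6] [ 0.625  -0.0424  0.07  ] area 180.5 [15.39682293 16.31718254] 4.398705005645752
tag [263.  210.3] [ 0.5561 -0.0209  0.062 ] area 61.6875 [10.85346889  6.85163164] 14.03624439239502
pad [335.9 215.2] [ 0.5334 -0.2775  0.07  ] area 202.3125 [15.75 17.75] 90.0
tag [334.9 236.2] [ 0.4595 -0.2726  0.062 ] area 62.1875 [11.20939541  7.08132029] 7.431407928466797
204 191 [23 22 16]
196 216 [130 132 125]
200 203 [58 60 57]
185 200 [79 73 72]
190 220 [91 93 88]
```

View pics/c0.png

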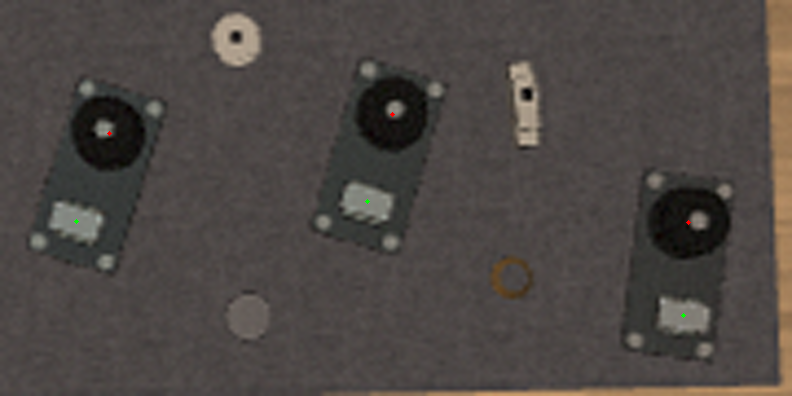

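The crop shows the three black pads on their stands with a tag below each. Pad–tag distances measure 72–74 mm against 77 mm known, so pixel-level error is a few mm. The row spacing of about 0.23 m also agrees. Now I'll work out the moves.

```bash
cat > d.py <<'E'
import sys
from h import *
from scipy.spatial.transform import Rotation as R
o=robot.get_obs(); r=R.from_euler('xyz',o['ee_rot'])
print('tcp',o['tool_pos'].round(4),'F',o['wrist_force'].round(2),'t',round(o['time'],2),'q',o['joint_positions'].round(2))
print(r.as_matrix().round(3))
t=np.array([float(a) for a in sys.argv[1:4]])
print('shift cm',(r.inv().apply(t-o['tool_pos'])*100).round(2))
E
python3 d.py 0.616 0.184 0.17
```

```text
tcp [ 0.2053 -0.5097  0.171 ] F [ 0.84 -0.76  0.27] t 0.1 q [-1.29  0.09  1.37 -0.    1.68 -0.1 ]
[[-0.001  0.373 -0.928]
 [ 0.002 -0.928 -0.373]
 [-1.    -0.002 -0.   ]]
shift cm [  0.21 -49.01 -64.01]
```

carry_out(
  targets=[
    [1,0,-1.5,-2,0],
    [1,0,-3,-4,0],
    [1,0,-3,-4,0],
    [1,0,-3,-4,0],
    [1,0,-3,-4,0],
    [1,0,-3,-4,0],
    [1,0,-3,-4,0],
    [1,0,-3,-4,0],
    [1,0,-3,-4,0],
    [1,0,-3,-4,0],
    [1,0,-3,-4,0],
    [1,0,-3,-4,0],
    [1,0,-3,-4,0],
    [1,0,-3,-4,0],
    [1,0,-3,-4,0],
    [1,0,-2,-3,0],
    [1,0,-1.5,-1.5,0],
    [1,0,0,0,0],
  ],
)

```text
time: 1.9
tool_pos: [0.6097, 0.1618, 0.1702]
ee_rot: [-0.454, 1.568, 3.074]
wrist_force: [-0.5, 0.2, 0.4]
width: 0.0004
```

```bash
python3 d.py 0.616 0.184 0.08; python3 -c "
from h import *
s=snap('wrist','w0'); print(s['pose']); print(proj(s,[.616,.184,.07]),proj(s,[.545,.213,.062]))"
```

```text
tcp [0.6097 0.1618 0.1702] F [-0.5   0.16  0.45] t 1.9 q [0.17 0.27 1.16 0.   1.71 1.35]
[[-0.003  0.377 -0.926]
 [ 0.    -0.926 -0.377]
 [-1.    -0.001  0.002]]
shift cm [ 9.02 -1.8  -1.44]
[[ 3.77159090e-01  8.91727204e-01  2.50147185e-01  6.82513216e-01]
 [-9.26148440e-01  3.63228618e-01  1.01558057e-01  1.90761890e-01]
 [-2.98534488e-04 -2.69976970e-01  9.62866734e-01  3.81568259e-01]
 [ 0.00000000e+00  0.00000000e+00  0.00000000e+00  1.00000000e+00]]
[233.00215925 172.038103  ] [181.73755321 223.2047587 ]
```

View pics/w0.png

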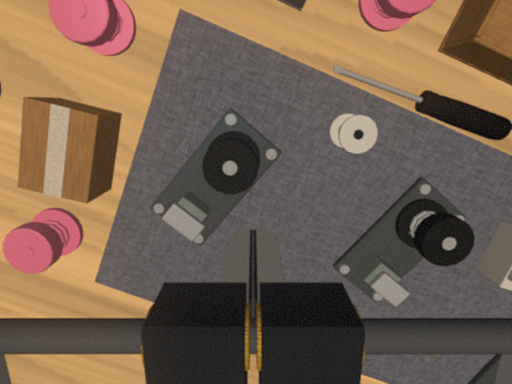

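The wrist view shows the left pad at about (231,162), its tag at about (184,222), and the middle pad at (443,238). I'll refine these with masks.

```bash
python3 - <<'E'
from h import *
s=load('w0'); g=cv2.cvtColor(s['image'],cv2.COLOR_RGB2GRAY)
for n,(u,v),z in (('padL',(231,162),.07),('padM',(443,238),.07)):
    m=np.zeros_like(g); m[v-36:v+37,u-36:u+37]=(g<40)[v-36:v+37,u-36:u+37]
    cs=max(cv2.findContours(m,cv2.RETR_EXTERNAL,cv2.CHAIN_APPROX_NONE)[0],key=cv2.contourArea)
    (cu,cv_),r=cv2.minEnclosingCircle(cs); print(n,cu,cv_,r,ray(s,cu,cv_,z).round(4))
    h=cv2.HoughCircles(g[v-45:v+45,u-45:u+45],cv2.HOUGH_GRADIENT,1,20,param1=80,param2=12,minRadius=24,maxRadius=34)
    if h is not None:
        for q in h[0][:2]: print(' hough',q+[u-45,v-45,0],ray(s,q[0]+u-45,q[1]+v-45,z).round(4), np.linalg.norm(ray(s,q[0]+u-45+q[2],q[1]+v-45,z)-ray(s,q[0]+u-45,q[1]+v-45,z)))
for n,(u,v) in (('tagL',(184,222)),('tagM',(390,289))):
    m=np.zeros_like(g); m[v-22:v+23,u-26:u+27]=(g>115)[v-22:v+23,u-26:u+27]
    cs=max(cv2.findContours(m,cv2.RETR_EXTERNAL,cv2.CHAIN_APPROX_NONE)[0],key=cv2.contourArea)
    r=cv2.minAreaRect(cs); print(n,r,ray(s,*r[0],.062).round(4))
E
```

```text
padL 230.8281707763672 162.07275390625 31.163368225097656 [0.6242 0.1894 0.07  ]
 hough [229.5        166.5         27.70000076] [0.6197 0.189  0.07  ] 0.026269394785310114
padM 438.0 228.5 38.900611877441406 [ 0.6397 -0.0265  0.07  ]
 hough [442.5        234.5         30.10000038] [ 0.6358 -0.034   0.07  ] 0.030222488256376665
 hough [423.5        224.5         26.60000038] [ 0.638  -0.0109  0.07  ] 0.02647892736384742
tagL ((185.2023162841797, 224.2969970703125), (45.756263732910156, 19.69640350341797), 37.30394744873047) [0.5452 0.2093 0.062 ]
tagM ((387.9059143066406, 292.55938720703125), (34.47627639770508, 26.314546585083008), 39.289405822753906) [ 0.5536 -0.0201  0.062 ]
```

carry_out(
  targets=[
    [1,2,-2.1,-1.85,0],
    [1,3,0,0,0],
    [1,2.5,0,0,0],
    [1,1.2,0,0,0],
    [1,0.5,0,0,0],
    [1,0,0,0,0],
    [1,0,0,0,0],
  ],
)

```text
time: 2.65
tool_pos: [0.6199, 0.1853, 0.082]
ee_rot: [2.896, 1.568, 0.137]
wrist_force: [-0.2, -0.1, -0.0]
width: 0.0006
```

```bash
cat > f.py <<'E'
from h import *
z=[];F=[]
for _ in range(4):
    robot.snapshot('wrist'); o=robot.get_obs(); F.append(o['wrist_force']); z.append(o['tool_pos'])
print('tcp',np.mean(z,0).round(4),'F',np.mean(F,0).round(2),'sd',np.std(F,0).round(2),'t',round(o['time'],2))
E
python3 f.py
```

```text
tcp [0.6199 0.1856 0.0819] F [ 0.03 -0.24 -0.01] sd [0.32 0.37 0.39] t 2.85
```

carry_out(
  targets=[
    [1,0.8,0,0,0],
    [1,0.4,0,0,0],
    [1,0.4,0,0,0],
    [1,0.4,0,0,0],
    [1,0,0,0,0],
    [1,0,0,0,0],
    [1,0,0,0,0],
    [1,0,0,0,0],
  ],
)

```text
time: 3.65
tool_pos: [0.6192, 0.1856, 0.0604]
ee_rot: [2.762, 1.57, 0.003]
wrist_force: [-0.3, 0.8, -0.1]
width: 0.0005
```

```bash
python3 f.py
```

```text
tcp [0.6191 0.1856 0.0603] F [-0.05  0.17  0.42] sd [0.51 0.3  0.49] t 3.85
```

Only about 0.4 N where at least 2.5 N is expected, so I'm looking before going on.

```bash
python3 - <<'E'
from h import *
a=snap('wrist','w1')['image']; s=snap('scene','s1'); u,v=proj(s,[.619,.186,.065]).astype(int); print(u,v)
b=cv2.resize(s['image'][v-60:v+36,u-64:u+64],(512,384),interpolation=cv2.INTER_CUBIC)
c=np.vstack([a[:,:][140:384],b]); cv2.imwrite('pics/v1.png',np.ascontiguousarray(c[:600,:,::-1]))
E
```

```text
294 228
```

View pics/v1.png

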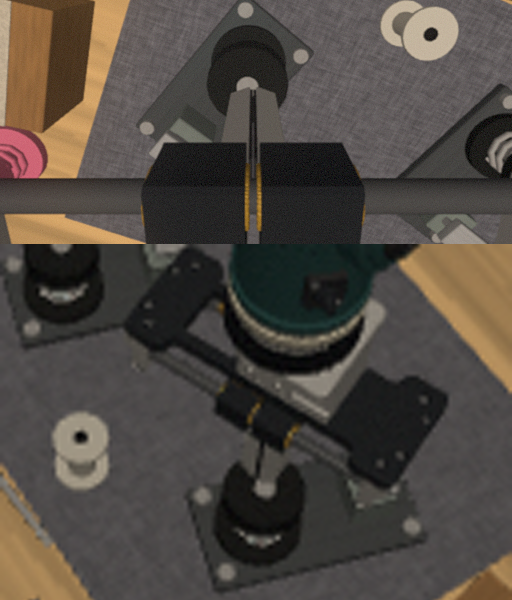

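The fingertip seems to be over the pad, near its centre by the grey spot. I'll check the pad's height from its size in the wrist view, and the commanded and measured tool state.

```bash
python3 - <<'E'
from h import *
o=robot.get_obs(); print(o['tool_pos'],o['joint_torque'].round(2),o['wrist_force'],o['wrist_torque'])
s=load('w0'); print('tip w0',proj(s,[.6097,.1618,.1702]))
s=load('w1'); print('tip w1',proj(s,o['tool_pos']),s['camera_matrix'][0,0],s['pose'][:3,3])
for z in (.058,.061,.064,.067,.07):
    c=np.array([.6197,.189,z]); q=np.array([proj(s,c+.027*np.array([np.cos(t),np.sin(t),0])) for t in np.linspace(0,6.28,40)])
    print(z,q.min(0).round(1),q.max(0).round(1))
g=cv2.cvtColor(s['image'],cv2.COLOR_RGB2GRAY)
print(g[195:230:3,195:303:3])
# scene-view: vertical shift of left pad between s0 and s1 (lower-left part, not hidden by finger)
a,b=load('s0'),load('s1')
c=proj(a,[.6197,.189,.07]); print('scene pad px',c,proj(a,[.6197,.189,.06]))
u,v=c.astype(int)
for nm,q in(('s0',a),('s1',b)):
    G=cv2.cvtColor(q['image'],cv2.COLOR_RGB2GRAY); print(nm); print(G[v-10:v+22,u-14:u+14:2])
E
```

```text
[0.61900664 0.18564134 0.06016133] [ 0.000e+00 -4.390e+01 -2.946e+01  3.000e-02 -7.000e-02  0.000e+00] [-0.08417677 -0.2579147   0.04178218] [0.01407439 0.03738994 0.03350196]
tip w0 [251.80884145 222.75192355]
tip w1 [251.68952836 222.80808389] 333.08172406477473 [0.69140912 0.21432282 0.27182466]
0.058 [207.7 180.4] [287.2 255.4]
0.061 [207.2 181.4] [287.7 257.4]
0.064 [206.6 182.5] [288.1 259.3]
0.067 [206.  183.6] [288.6 261.3]
0.07 [205.3 184.7] [289.1 263.4]
[[ 70  71  78  69  75  74  37  29  32  34  34  36  36  28  43  38  37  34
   30  41  30  37  34  38  36  38  23  20  35  30  63  71  71 137 143 144]
 [ 70  76  72  73  76  71  34  28  37  34  35  32  35  30  36  36  35  37
   30  35  29  34  35  42  39  41  29  30  22  38  53  71  70 133 143 145]
 [ 72  72  70  71  71  68  31  34  38  34  40  32  33  32  38  38  39  33
   29  37  27  34  30  41  42  32  33  41  22  28  47  70  65  87 146 140]
 [ 76  71  69  73  68  68  30  39  28  27  33  31  35  34  29  31  37  34
   40  29  39  32  37  29  32  32  32  34  30  20  49  66  72  71  67  82]
 [ 72  71  72  72  69  49  31  34  
[... 4310 characters left out ...]
6  20  20  21  10  14  19  17  15   8  18  40  51]
 [ 56  32  19  20  60  18  10  15   8  10  11  22  47  56]
 [ 55  35  22  19  34  47  37  25  24  46  23  21  49  54]
 [ 55  54  21  22  22  76 100  73  75 117  23  21  54  57]
 [ 56  54   9  20  18  37  91  90 117  25  20  19  56  55]
 [ 52  53  18  23  20  21  39  79  22  22  20  18  54  53]
 [ 52  55  46  17  20  21  20  22  20  22  23  36  56  57]
 [ 37  55  55  19  22  22  25  22  19  22  18  55  56  55]
 [ 39  55  55  46  19  19  20  21  21  20  33  54  54  55]
 [ 54  55  62  62  45  16  16  20  16  38  55  55  56  54]
 [ 75  54 102 102  56  45  35  38  36  55  54  55  52  54]
 [ 74  54 117 118  56  53  54  55  53  56  53  55  40  46]]
```

The pad has not moved: pixels are identical before and after. The fingertip is seen about 6 px short of its predicted place, so the tip sits roughly 1 cm higher than the reported TCP. I'll go down in small steps by feel.

carry_out(
  targets=[
    [1,0.3,0,0,0],
    [1,0,0,0,0],
    [1,0,0,0,0],
  ],
)

```text
time: 4.25
tool_pos: [0.6188, 0.1855, 0.0567]
ee_rot: [-0.002, 1.57, -2.761]
wrist_force: [0.2, 1.5, 0.5]
width: 0.0003
```

```bash
python3 f.py
```

```text
tcp [0.619  0.1856 0.057 ] F [-0.3  -0.06 -0.43] sd [0.44 0.51 0.25] t 4.45
```

carry_out(
  targets=[
    [1,0.3,0,0,0],
    [1,0,0,0,0],
    [1,0,0,0,0],
  ],
)

```text
time: 4.75
tool_pos: [0.6188, 0.1856, 0.0538]
ee_rot: [0.17, 1.57, -2.589]
wrist_force: [-0.2, -0.2, 0.4]
width: 0.0004
```

```bash
python3 f.py
```

```text
tcp [0.619  0.1856 0.054 ] F [-0.21 -0.2  -0.2 ] sd [0.44 0.3  0.58] t 4.95
```

```bash
python3 - <<'E'
from h import *
a=snap('wrist','w2')['image']; s=snap('scene','s2')
A=cv2.resize(a[170:270,200:300],(400,400),interpolation=cv2.INTER_CUBIC)
B=cv2.resize(s['image'][195:245,270:320],(400,400),interpolation=cv2.INTER_CUBIC)
cv2.imwrite('pics/v2.png',np.hstack([A,B])[...,::-1])
p=robot.get_obs()['tool_pos']; print(p,proj(load('w2'),p),proj(s,p),proj(s,p+[0,0,.02]))
E
```

```text
[0.61903288 0.18558279 0.05414474] [251.79993834 222.79205001] [294.09333898 229.94896381] [294.70729049 226.70566753]
```

View pics/v2.png

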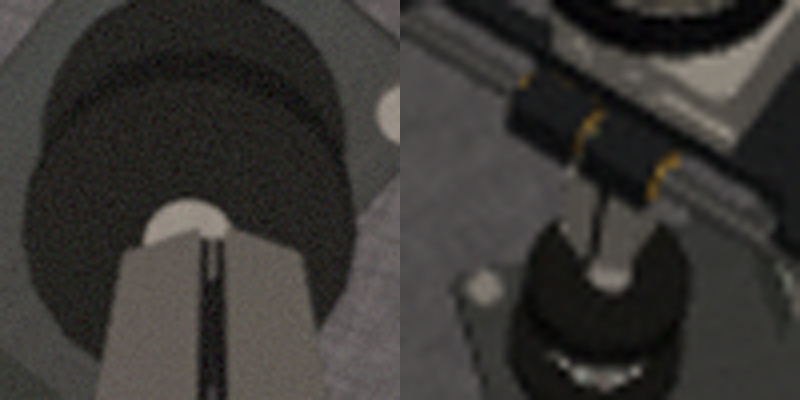

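```bash
python3 - <<'E'
from h import *
r=load('s0')
for t in('s1','s2'):
    q=load(t); A=cv2.cvtColor(r['image'],cv2.COLOR_RGB2GRAY).astype(np.float32); B=cv2.cvtColor(q['image'],cv2.COLOR_RGB2GRAY).astype(np.float32)
    B*=np.median(A[232:262,280:312])/np.median(B[232:262,280:312])
    for nm,(y0,y1,x0,x1) in {'pad rim':(228,244,281,311),'plate':(246,262,280,330)}.items():
        print(t,nm,cv2.phaseCorrelate(A[y0:y1,x0:x1],B[y0:y1,x0:x1]),np.abs(A-B)[y0:y1,x0:x1].mean())
s=load('w2'); p=robot.get_obs()['tool_pos']
for k in (0,.005,.01,.015,.02): print(k,proj(s,p+[0,0,k]).round(1))
for x in (-.008,.008):
  for y in (-.0125,.0125):
    from scipy.spatial.transform import Rotation as R
    M=R.from_euler('xyz',robot.get_obs()['ee_rot']).as_matrix(); print('corner z',x,'y',y,proj(s,p+M@[0,y,x]).round(1))
G=cv2.cvtColor(load('s2')['image'],cv2.COLOR_RGB2GRAY); print(G[218:250,281:309:2])
E
```

```text
s1 pad rim ((0.1000716458458939, -0.004793675164297184), 0.9927917053302129) 1.5937501
s1 plate ((0.012408164666837251, -0.02182822482541802), 1.0278990095853806) 0.98159105
s2 pad rim ((-0.04582593332415996, -0.1260632477702277), 0.9729575005670389) 1.7589017
s2 plate ((-0.036070326278395015, 0.028658676912134418), 1.024163904041052) 0.9824999
0 [251.8 222.8]
0.005 [251.8 225.4]
0.01 [251.8 228.2]
0.015 [251.8 231. ]
0.02 [251.7 234. ]
corner z -0.008 y -0.0125 [233.1 211.5]
corner z -0.008 y 0.0125 [270.5 211.5]
corner z 0.008 y -0.0125 [233.4 233.9]
corner z 0.008 y 0.0125 [270.2 233.9]
[[ 76  75  79  78  75  76  77  15  13  14  69  52  69  57]
 [ 80  77  81  78  72  76  77  19  25  13  68  52  53  66]
 [ 80  77  80  78  73  77  77  30  63  19  59  75  52  60]
 [ 77  83  79  75  71  75  77  46  75  49  72  77  78  46]
 [ 78  77  79  76  49  76  76  61  76  76  71  71  76  42]
 [ 73  75  75  74  21  75  76  63  75  77  70  38  54  51]
 [ 73  74  77  35  24  75  74  76  76  69  35  22  52  53]
 [ 75  73  79  23  25  59  58  75  77  72  21  21  53  54]
 [ 72  78  76  19  22  22  55  
[... 685 characters left out ...]
4  22  22  22  12  14  16  12  13   9  15  39  54]
 [ 56  32  22  23  59  16   9  14  12  11  12  21  45  55]
 [ 57  36  23  21  31  48  36  26  26  45  20  19  47  56]
 [ 55  56  20  21  20  76 100  73  74 116  18  19  54  56]
 [ 57  53  11  22  21  40  91  89 116  24  19  17  55  54]
 [ 52  55  16  21  23  20  38  78  24  21  22  16  53  54]
 [ 51  54  44  18  21  20  24  21  21  21  18  36  56  55]
 [ 36  54  54  18  18  21  23  19  19  19  19  54  54  56]
 [ 39  55  55  45  21  22  21  19  21  19  35  55  55  55]
 [ 53  54  62  62  45  19  16  20  17  36  55  55  55  55]
 [ 76  54 104 103  54  46  38  37  34  56  55  55  51  56]
 [ 73  54 118 118  56  54  55  57  55  55  52  53  40  48]]
```

The pad is still unmoved (scene pixels match). In the wrist view, the fingertip's apparent width and row put the tip 15–30 mm short of the reported TCP. The descent has to go by touch, so I'll take 5 mm steps.

carry_out(
  targets=[
    [1,0.5,0,0,0],
    [1,0,0,0,0],
    [1,0,0,0,0],
  ],
)

```text
time: 5.35
tool_pos: [0.6187, 0.1855, 0.0485]
ee_rot: [-0.07, 1.57, -2.829]
wrist_force: [0.6, -0.1, -0.1]
width: 0.0002
```

```bash
python3 f.py
```

```text
tcp [0.619  0.1856 0.049 ] F [0.17 0.15 0.32] sd [0.51 0.61 0.37] t 5.55
```

carry_out(
  targets=[
    [1,0.4,0,0,0],
    [1,0,0,0,0],
    [1,0,0,0,0],
  ],
)

```text
time: 5.85
tool_pos: [0.6187, 0.1855, 0.0447]
ee_rot: [-0.079, 1.57, -2.838]
wrist_force: [-0.5, 1.2, 0.4]
width: 0.0004
```

```bash
python3 f.py
```

```text
tcp [0.619  0.1856 0.045 ] F [ 0.37 -0.27 -0.16] sd [0.37 0.38 0.64] t 6.05
```

carry_out(
  targets=[
    [1,0.4,0,0,0],
    [1,0,0,0,0],
    [1,0,0,0,0],
  ],
)

```text
time: 6.35
tool_pos: [0.6187, 0.1855, 0.0407]
ee_rot: [-0.007, 1.57, -2.765]
wrist_force: [-0.1, -1.0, -0.2]
width: 0.0003
```

```bash
python3 f.py
```

```text
tcp [0.619  0.1856 0.041 ] F [-0.04  0.39 -0.3 ] sd [0.53 0.71 0.5 ] t 6.55
```

carry_out(
  targets=[
    [1,0.4,0,0,0],
    [1,0,0,0,0],
    [1,0,0,0,0],
  ],
)

```text
time: 6.85
tool_pos: [0.6188, 0.1856, 0.0369]
ee_rot: [0.075, 1.57, -2.684]
wrist_force: [0.4, 0.5, 0.8]
width: 0.0003
```

```bash
python3 f.py; python3 - <<'E'
from h import *
a=snap('wrist','w3')['image']; s=snap('scene','s3')
A=cv2.resize(a[170:270,200:300],(400,400),interpolation=cv2.INTER_CUBIC)
B=cv2.resize(s['image'][195:245,270:320],(400,400),interpolation=cv2.INTER_CUBIC)
cv2.imwrite('pics/v3.png',np.hstack([A,B])[...,::-1])
E
```

```text
tcp [0.6189 0.1856 0.037 ] F [ 0.55  0.36 -0.36] sd [0.23 0.57 0.16] t 7.05
```

View pics/v3.png

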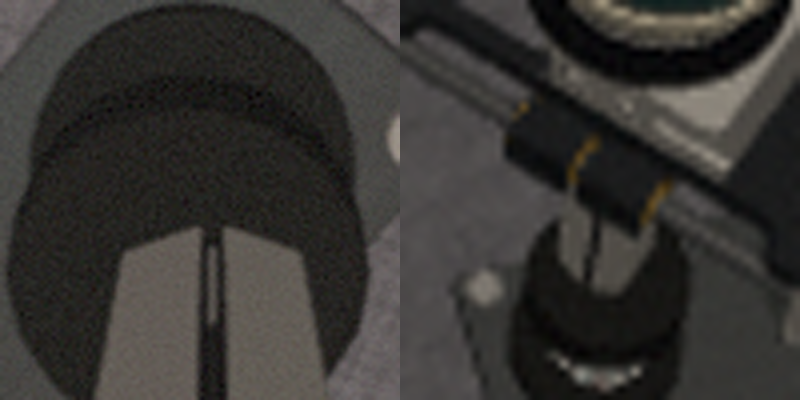

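```bash
python3 - <<'E'
from h import *
o=robot.get_obs(); p=o['tool_pos']; print(p,o['joint_positions'])
def tri(w,a,s,b):
    O=[];D=[]
    for c,q in((w,a),(s,b)):
        o1=c['pose'][:3,3]; d=ray(c,*q,0)-o1; O.append(o1);D.append(d/np.linalg.norm(d))
    M=np.array([D[0],-D[1]]).T; t=np.linalg.lstsq(M,O[1]-O[0],rcond=None)[0]
    P=O[0]+D[0]*t[0];Q=O[1]+D[1]*t[1]; return ((P+Q)/2).round(4),np.linalg.norm(P-Q).round(4)
for n in '23':
    w,s=load('w'+n),load('s'+n)
    b=(295.6,229) if n=='2' else (295.6,231.6)
    print(n,'tip',tri(w,(252.5,229),s,b), [ray(w,252.5,229,z).round(3) for z in(.04,.055,.07,.085)])
w,s=load('w3'),load('s3'); print('pad centre wrist', [ray(w,247.3,239,z).round(4) for z in (.06,.07)])
w,s=load('w0'),load('s0'); print('spot0',tri(w,(229.5,168),s,(295.3,228.3)))
E
```

```text
[0.61898202 0.18559782 0.03706209] [ 2.03675609e-01  3.57444699e-01  1.31751999e+00 -1.05327221e-04
  1.46659774e+00  1.39167758e+00]
2 tip (array([0.6106, 0.1818, 0.0427]), np.float64(0.0007)) [array([0.61 , 0.181, 0.04 ]), array([0.615, 0.184, 0.055]), array([0.621, 0.186, 0.07 ]), array([0.626, 0.188, 0.085])]
3 tip (array([0.6082, 0.1809, 0.0209]), np.float64(0.0018)) [array([0.616, 0.184, 0.04 ]), array([0.621, 0.186, 0.055]), array([0.627, 0.188, 0.07 ]), array([0.632, 0.19 , 0.085])]
pad centre wrist [array([0.6161, 0.1873, 0.06  ]), array([0.62  , 0.1887, 0.07  ])]
spot0 (array([0.6183, 0.1884, 0.0688]), np.float64(0.0004))
```

The wrist ray through the tip's front edge matches the known lateral position at z≈0.07 now. So the tip sits about 31 mm above the reported TCP and should just be touching. I'll continue with 3 mm steps.

carry_out(
  targets=[
    [1,0.3,0,0,0],
    [1,0,0,0,0],
    [1,0,0,0,0],
  ],
)

```text
time: 7.45
tool_pos: [0.6193, 0.1857, 0.0345]
ee_rot: [2.87, 1.57, 0.111]
wrist_force: [0.9, 0.6, 1.8]
width: 0.0002
```

```bash
python3 f.py
```

```text
tcp [0.6193 0.1857 0.0345] F [0.52 0.37 1.49] sd [0.24 0.81 0.55] t 7.65
```

carry_out(
  targets=[
    [1,0.3,0,0,0],
    [1,0,0,0,0],
    [1,0,0,0,0],
  ],
)

```text
time: 7.95
tool_pos: [0.6193, 0.1857, 0.0315]
ee_rot: [2.86, 1.57, 0.101]
wrist_force: [-0.6, -0.9, 4.0]
width: 0.0002
```

```bash
python3 f.py
```

```text
tcp [0.6193 0.1857 0.0315] F [0.33 0.07 4.09] sd [0.4  0.53 0.65] t 8.15
```

Contact at a reported TCP of about 0.036. One more step gives the slope.

carry_out(
  targets=[
    [1,0.3,0,0,0],
    [1,0,0,0,0],
    [1,0,0,0,0],
  ],
)

```text
time: 8.45
tool_pos: [0.6193, 0.1857, 0.0288]
ee_rot: [2.836, 1.57, 0.077]
wrist_force: [-1.0, -0.3, 6.7]
width: 0.0003
```

```bash
python3 f.py
```

```text
tcp [0.6193 0.1857 0.0289] F [-0.53 -0.47  6.52] sd [0.43 0.56 0.37] t 8.65
```

Left slope is about 0.90 N/mm, so it is stiff. On to the middle pad.

carry_out(
  targets=[
    [1,-1.6,0,0,0],
    [1,-3,0,0,0],
    [1,0,1.5,0.5,0],
    [1,0,4,1.5,0],
    [1,0,4,1.5,0],
    [1,0,4,1.5,0],
    [1,0,4,1.4,0],
    [1,0,3,1,0],
    [1,0,0.8,0.3,0],
    [1,0,0,0,0],
    [1,0,0,0,0],
  ],
)

```text
time: 9.75
tool_pos: [0.6265, -0.0399, 0.0733]
ee_rot: [-0.984, 1.569, 2.541]
wrist_force: [-0.3, 0.2, -0.0]
width: 0.0006
```

```bash
python3 d.py 0.628 -0.041 0.040; python3 - <<'E'
from h import *
s=snap('wrist','w4'); g=cv2.cvtColor(s['image'],cv2.COLOR_RGB2GRAY)
for P,z in(([.628,-.041,.07],.07),):
    u,v=proj(s,P).astype(int); print('pred',u,v)
    h=cv2.HoughCircles(g[max(v-60,0):v+60,u-60:u+60],cv2.HOUGH_GRADIENT,1,20,param1=80,param2=12,minRadius=32,maxRadius=46)
    if h is not None:
        for q in h[0][:3]:
            a=q[0]+u-60;b=q[1]+max(v-60,0); print(a,b,q[2],ray(s,a,b,.07).round(4),(ray(s,a+q[2],b,.07)-ray(s,a,b,.07)).round(4))
m=((g>110)*255).astype(np.uint8)
for n,P in(('tagM',[.555,-.0205,.062]),('spot',[.628,-.041,.07])):
    u,v=proj(s,P).astype(int); print(n,u,v)
    N,l,st,ce=cv2.connectedComponentsWithStats(m)
    for i in range(1,N):
        if np.hypot(*(ce[i]-[u,v]))<35 and st[i,4]>40: print(ce[i],st[i],ray(s,*ce[i],P[2]).round(4))
E
```

```text
tcp [ 0.6265 -0.0399  0.0733] F [-0.27  0.17 -0.03] t 9.75 q [-0.15  0.3   1.32  0.    1.52  1.03]
[[-0.001  0.374 -0.927]
 [ 0.001 -0.927 -0.374]
 [-1.    -0.001  0.001]]
shift cm [ 3.33  0.17 -0.1 ]
pred 254 219
259.5 195.5 35.1 [ 0.6453 -0.0379  0.07  ] [ 0.0088 -0.0218  0.    ]
254.5 217.5 44.3 [ 0.6296 -0.0406  0.07  ] [ 0.0113 -0.028   0.    ]
tagM 192 291
[205.2147651  266.71812081] [187 252  36  30 447] [ 0.5778 -0.0224  0.062 ]
[185.65205479 275.50958904] [168 265  39  17 365] [ 0.5655 -0.0113  0.062 ]
spot 254 219
[260.78451178 218.95286195] [251 210  20  19 297] [ 0.6303 -0.045   0.07  ]
```

The middle pad is at (0.630, -0.041), 3 mm from the tool. I'll descend and press.

carry_out(
  targets=[
    [1,1.5,0.1,-0.2,0],
    [1,1.3,0,0,0],
    [1,0.6,0,0,0],
    [1,0.3,0,0,0],
    [1,0.3,0,0,0],
    [1,0,0,0,0],
    [1,0,0,0,0],
  ],
)

```text
time: 10.5
tool_pos: [0.6296, -0.0408, 0.0349]
ee_rot: [2.747, 1.57, -0.011]
wrist_force: [-1.1, 0.7, 2.9]
width: 0.0004
```

```bash
python3 f.py
```

```text
tcp [ 0.6298 -0.0409  0.0348] F [-1.08  1.14  2.56] sd [0.43 0.35 0.3 ] t 10.7
```

carry_out(
  targets=[
    [1,0.3,0,0,0],
    [1,0.2,0,0,0],
    [1,0,0,0,0],
    [1,0,0,0,0],
  ],
)

```text
time: 11.1
tool_pos: [0.63, -0.041, 0.0303]
ee_rot: [2.592, 1.569, -0.166]
wrist_force: [-1.9, 1.5, 6.4]
width: 0.0004
```

```bash
python3 f.py
```

```text
tcp [ 0.63   -0.041   0.0303] F [-2.07  0.81  6.4 ] sd [0.19 0.43 0.09] t 11.3
```

The middle slope is about 0.85 N/mm, also stiff. The right one must be softest, and pressing will confirm. I'll lift and move there with the tip at about 0.105 m, above the 72 mm breaker.

carry_out(
  targets=[
    [1,-1.5,0,0,0],
    [1,-3,0,0,0],
    [1,0,1.5,1.4,0],
    [1,0,3,2.9,0],
    [1,0,3.2,3,0],
    [1,0,3.2,3,0],
    [1,0,3.2,3,0],
    [1,0,2.8,2.8,0],
    [1,0,1.6,1.6,0],
    [1,0,0,0,0],
    [1,0,0,0,0],
  ],
)

```text
time: 12.4
tool_pos: [0.534, -0.2789, 0.074]
ee_rot: [-1.796, 1.57, 1.727]
wrist_force: [0.9, 0.9, -0.2]
width: 0.0006
```

```bash
python3 d.py 0.535 -0.279 0.040; python3 - <<'E'
from h import *
s=snap('wrist','w5'); g=cv2.cvtColor(s['image'],cv2.COLOR_RGB2GRAY)
u,v=proj(s,[.535,-.279,.07]).astype(int); print('pred',u,v); y=max(v-60,0)
h=cv2.HoughCircles(g[y:v+60,u-60:u+60],cv2.HOUGH_GRADIENT,1,20,param1=80,param2=12,minRadius=36,maxRadius=46)
if h is not None:
    for q in h[0][:3]: print(q[0]+u-60,q[1]+y,q[2],ray(s,q[0]+u-60,q[1]+y,.07).round(4))
N,l,st,ce=cv2.connectedComponentsWithStats(((g>110)*255).astype(np.uint8))
for P in ([.535,-.279,.07],[.4595,-.2726,.062]):
    u,v=proj(s,P)
    for i in range(1,N):
        if np.hypot(*(ce[i]-[u,v]))<35 and st[i,4]>40: print((u,v),ce[i],st[i],ray(s,*ce[i],P[2]).round(4))
E
```

```text
tcp [ 0.534  -0.2789  0.074 ] F [ 0.91  0.86 -0.21] t 12.4 q [-0.58  0.24  1.39  0.    1.51  0.61]
[[-0.     0.372 -0.928]
 [ 0.    -0.928 -0.372]
 [-1.    -0.    -0.   ]]
shift cm [ 3.4   0.04 -0.09]
pred 252 219
260.5 200.5 36.4 [ 0.5497 -0.279   0.07  ]
(np.float64(252.3329612547187), np.float64(219.6020460972369)) [262.58301158 221.24710425] [253 213  20  17 259] [ 0.5365 -0.286   0.07  ]
(np.float64(207.71578251423904), np.float64(299.83505596063145)) [214.82432432 274.81081081] [208 268  14  13  74] [ 0.4814 -0.2703  0.062 ]
```

carry_out(
  targets=[
    [1,1.5,0.3,-0.1,0],
    [1,1.3,0,0,0],
    [1,0.6,0,0,0],
    [1,0.3,0,0,0],
    [1,0.3,0,0,0],
    [1,0,0,0,0],
    [1,0,0,0,0],
  ],
)

```text
time: 13.15
tool_pos: [0.5365, -0.2811, 0.0346]
ee_rot: [2.19, 1.57, -0.568]
wrist_force: [-1.0, 1.1, 1.4]
width: 0.0005
```

```bash
python3 f.py
```

```text
tcp [ 0.5366 -0.2813  0.0347] F [0.   0.41 0.92] sd [0.66 0.42 0.19] t 13.35
```

carry_out(
  targets=[
    [1,0.3,0,0,0],
    [1,0.2,0,0,0],
    [1,0,0,0,0],
    [1,0,0,0,0],
  ],
)

```text
time: 13.75
tool_pos: [0.5368, -0.2815, 0.0295]
ee_rot: [2.102, 1.569, -0.657]
wrist_force: [0.8, -0.6, 3.0]
width: 0.0005
```

```bash
python3 f.py
```

```text
tcp [ 0.5368 -0.2815  0.0295] F [ 1.27 -0.65  1.87] sd [0.4  0.62 0.07] t 13.95
```

The right slope is about 0.2–0.3 N/mm, with 1.9 N at the depth where the others gave 6.5 N. So right is the softest. I'll lift and move over the right tag.

carry_out(
  targets=[
    [1,-1.5,0,0,0],
    [1,-3,0,0,0],
    [1,0,-1.2,2.2,0],
    [1,0,-1.5,2.8,0],
    [1,0,-1,1.8,0],
    [1,0,0,0,0],
    [1,0,0,0,0],
  ],
)

```text
time: 14.65
tool_pos: [0.4595, -0.2721, 0.0746]
ee_rot: [2.536, 1.57, -0.223]
wrist_force: [0.5, -0.1, 0.7]
width: 0.0004
```

```bash
python3 d.py 0.4595 -0.2726 0.03; python3 - <<'E'
from h import *
a=snap('wrist','w6'); s=snap('scene','s6'); b=load('s0')
u,v=proj(s,[.48,-.275,.06]).astype(int)
A=cv2.resize(a['image'][130:330,150:350],(400,400),interpolation=cv2.INTER_CUBIC)
B=cv2.resize(s['image'][v-30:v+30,u-30:u+30],(400,400),interpolation=cv2.INTER_CUBIC)
cv2.imwrite('pics/v6.png',np.hstack([A,B])[...,::-1])
print('tag pred wrist',proj(a,[.4595,-.2726,.062]),'pad',proj(a,[.536,-.281,.07]))
from scipy.spatial import ConvexHull
E
```

```text
tcp [ 0.4595 -0.2721  0.0746] F [ 0.52 -0.07  0.65] t 14.65 q [-0.64  0.09  1.56  0.    1.49  0.55]
[[ 0.001  0.373 -0.928]
 [-0.    -0.928 -0.373]
 [-1.     0.    -0.   ]]
shift cm [4.46 0.04 0.02]
tag pred wrist [252.38751115 216.87534231] pad [309.7372086  119.66901487]
```

View pics/v6.png

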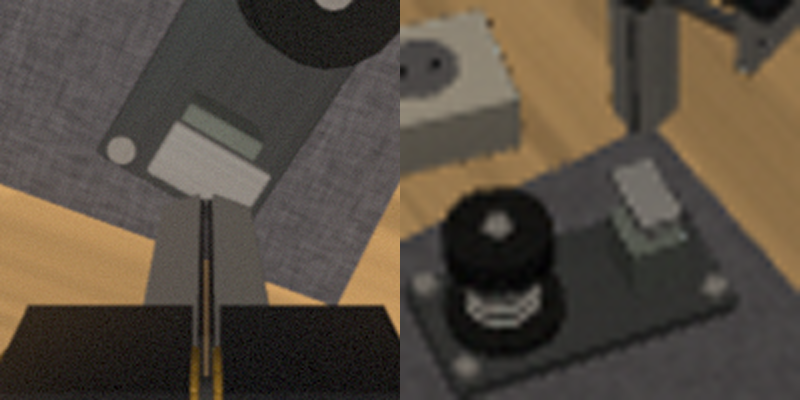

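The wrist crop shows the tag's top rectangle centred at about (254,217), against (252,217) predicted: 1 mm agreement, and clear of the pad. Now pushing down.

carry_out(
  targets=[
    [1,1.5,0,0,0],
    [1,2,0,0,0],
    [1,0.8,0,0,0],
    [1,0.3,0,0,0],
    [1,0.3,0,0,0],
    [1,0.3,0,0,0],
    [1,0.2,0,0,0],
    [1,0.2,0,0,0],
    [1,0.2,0,0,0],
    [1,0.1,0,0,0],
    [1,0,0,0,0],
    [1,0,0,0,0],
  ],
)

```text
time: 15.95
tool_pos: [0.4596, -0.2724, 0.0151]
ee_rot: [1.929, 1.57, -0.83]
wrist_force: [0.1, -0.2, -1.0]
width: 0.0006
```

```bash
python3 f.py
```

```text
tcp [ 0.4595 -0.2724  0.0151] F [ 0.16 -0.04  1.07] sd [0.23 0.13 0.55] t 16.15
```

carry_out(
  targets=[
    [1,0.1,0,0,0],
    [1,0.1,0,0,0],
    [1,0,0,0,0],
  ],
)

```text
time: 16.45
tool_pos: [0.4595, -0.2725, 0.0148]
ee_rot: [1.7, 1.57, -1.059]
wrist_force: [-1.3, 1.8, 8.0]
width: 0.0005
```

```bash
python3 f.py
```

```text
tcp [ 0.4595 -0.2725  0.0148] F [-2.25  1.62  7.8 ] sd [0.45 0.43 0.61] t 16.65
```

carry_out(
  targets=[
    [1,0.1,0,0,0],
    [1,0,0,0,0],
  ],
)

```text
time: 16.85
tool_pos: [0.4596, -0.2725, 0.0147]
ee_rot: [1.737, 1.569, -1.022]
wrist_force: [-4.1, 2.8, 12.2]
width: 0.0002
```

```bash
python3 f.py
```

```text
tcp [ 0.4596 -0.2725  0.0148] F [-3.47  2.78 11.97] sd [0.23 0.48 0.43] t 17.05
```

The tag is at its hard stop: 12 N with no further travel. Lifting straight up and away.

carry_out(
  targets=[
    [1,-0.5,0,0,0],
    [1,-2,0,0,0],
    [1,-4.5,0,0,0],
    [1,-4.5,0,0,0],
    [1,-2,0,2,0],
    [1,0,0,4,0],
    [1,0,0,4,0],
    [1,0,0,2,0],
    [1,0,0,0,0],
    [1,0,0,0,0],
    [1,0,0,0,0],
  ],
)

```text
time: 18.15
tool_pos: [0.3488, -0.3166, 0.1468]
ee_rot: [-2.169, 1.57, 1.356]
wrist_force: [-0.0, 0.5, -0.7]
width: 0.0007
```

```bash
python3 - <<'E'
from h import *
a=load('t0'); b=snap('top','t9'); s=snap('scene','s9'); s0=load('s0')
gr=lambda q:cv2.cvtColor(q['image'],cv2.COLOR_RGB2GRAY).astype(np.float32)
for n,P in (('L',[.62,.189,.05]),('M',[.63,-.041,.05]),('R',[.536,-.281,.05])):
    for nm,x,y in(('top',a,b),('scene',s0,s)):
        u,v=proj(x,P).astype(int); sl=np.s_[v-14:v+14,u-14:u+14]
        print(n,nm,np.round(cv2.phaseCorrelate(gr(x)[sl],gr(y)[sl]),2) if 0 else cv2.phaseCorrelate(gr(x)[sl],gr(y)[sl],cv2.createHanningWindow((28,28),cv2.CV_32F)))
im=np.vstack([np.hstack([cv2.resize(q['image'][75:265,160:352],(384,380),interpolation=cv2.INTER_CUBIC) for q in(s0,s)])])
cv2.imwrite('pics/v9.png',im[...,::-1]); print(robot.get_obs()['tool_pos'],robot.get_obs()['wrist_force'])
E
```

```text
L top ((-0.06272733214455783, -0.15112150347388287), 1.0511101012759738)
L scene ((-0.12343306616634919, 0.016360679883266727), 0.9654655620786878)
M top ((-0.02882946977941181, 0.26269283597614645), 1.058080747657352)
M scene ((0.12582635179969692, 0.10201821775214981), 0.9621384824646844)
R top ((0.05773342215285204, -0.10826913577034247), 1.0090779564115737)
R scene ((0.04224762416763461, -0.05534512732004515), 1.0264226463105943)
[ 0.3488754  -0.31651274  0.14683189] [0.36949663 0.35293392 0.24064948]
```

View pics/v9.png

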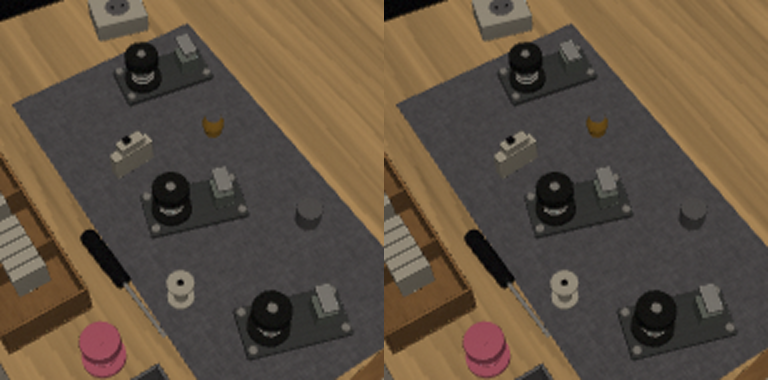

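Before and after side by side: the right stand's tag (569,50) has dropped. The middle (606,183) and left (710,300) tags are still up. The feet have shifted less than 0.3 px (under 1 mm), and the other things look unmoved. Handing in.

```bash
python3 -c "
from bench import robot
print(robot.close_job())"
```

```text
the job is handed in; nothing more can be done
None
```

I pressed the three pads left, middle, right, found the right foot softest, pushed its tag fully down, came away and handed the job in at about 18 s.

| Foot | Stiffness felt (N/mm) | Force in the deepest press (N) |
|---|---|---|
| Left | about 0.90 | 6.5 |
| Middle | about 0.85 | 6.4 |
| Right | about 0.2–0.3 | 1.9 |

- **Tag:** the right tag hit its hard stop, with force rising to 12 N and no further travel.
- **Last checks:** the final pictures show only the right tag down and the other two up. All three feet had moved less than 1 mm, the other things looked unmoved, and the gripper was clear with about 0 N on the wrist.
- **Disagreements:** the closed fingertips met the pads about 34 mm later than the reported tool position implied, so I found every contact by touch. The top camera gave 72–74 mm from pad to tag where 77 mm was stated. The closer wrist view gave about 78 mm on the left stand.

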